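# Find the set slope on a drape mould with a pendulum angle gauge

### The job

Draw the pendulum angle gauge straight up out of its slot in the glass rack and set it level on the crown of the half-round clay mould, its base square across the barrel, for a moment. Then, without lifting it off the clay, gently rock it over the curve until the hanging pointer settles on the brass index, so that the line where it touches can be marked. Finish while still gripping the gauge and holding it still on the mould at that slope; leave the other things on the light table where they are.

Things in the scene. Friction and masses are not known exactly. Their poses are not given: they have to be found in the camera images.
- gauge: Pendulum angle gauge, 0.28-0.40 kg, standing upright. Origin: centre of the underside of its flat base bar; z up, y along the base, x out of the dial face. Base bar 24 (x) x 120 (y) x 16 high. On it a round black housing, 92 diameter, 24 thick, centre 64 above the underside, top at 110, with a white dial on its +x face. Above the housing a flat aluminium lug to grip: 14 thick (x), 40 wide (y), from 110 to 146 above the underside. Starts standing in the rack's wide slot.
- pointer (a joint): Weighted pointer hanging free inside the dial, pivoted at the dial's centre. 0 = pointing at the foot of the dial (gauge level); positive = towards the gauge's -y side, and it then equals the angle in rad by which the gauge is turned about its own +x axis, its +y end raised. After a movement it swings for about 1.5 s.
- pointer_tip (a point): Tip of the pointer, 34 from the pivot. Its z axis runs along the pointer, from tip to pivot.
- index (a joint): Brass index tab clipped on the dial's rim (5 wide, 13 long, from 36 to 49 from the pivot), already set and stiff; counts like the pointer's angle: 0.2 to 0.45 rad, so on the gauge's -y side of the dial's foot. The pointer stands on it when the two angles agree.
- index_tip (a point): Middle of the index tab, 42 from the pivot. Its z axis runs from the tab to the pivot.
- mould: Half-barrel drape mould of fired clay, fixed to the table. Origin: centre of its underside, x along the barrel, z up. Barrel 160 long (x), outside radius 75 about an axis 10 above the table, so the crown is 85 high; a foot flange along each side makes it 182 wide (y), 10 high.
- mould_axis (a point): Middle of the barrel's axis, 10 above the table.
- mould_crown (a point): Middle of the crown line, 85 above the table.
- rack: Fixed wooden rack for cut glass, 150 (x) x 160 (y). Origin: centre of its underside; x across the slots, z up. Floor board 8 thick, slot walls up to 30 high, the lip at the +x edge up to 20. The gauge stands on the floor board in the widest slot (30 wide, its middle 47 towards +x, open at the ends), base along the slot, dial to the rack's +x. Pieces of glass up to 76 high stand in the narrow slots on the -x side; the nearest is 29 from the middle of the gauge's slot.
- bridge: Bystander: loose wooden hand bridge, plank 360 (x) x 70 x 20 on two 24 high feet. Origin under its centre.
- brush: Bystander: loose tracing brush, about 210 long (x), 8 thick. Origin under its middle.
- jar: Bystander: loose pigment jar, 52 diameter, 60 high. Origin under its centre.
- phone: Bystander: loose phone, 148 (x) x 72 x 9. Origin under its centre.
There are look-alikes about, which are no part of the job. Of the things shaped like the rack, the wooden one is meant.

How it is judged (in metres and radians):
On the way, in this order (a step that is already met when the one before it is completed fails the run):
1. The gauge is held clear above the rack (height (world z) of gauge above 0.035 m and contact force between gauge and rack below 0.1 N and contact force between the fingers and gauge above 1 N), for 0.1 s.
2. The gauge is held level on the crown of the mould, square across the barrel (contact force between gauge and mould above 0.3 N and x of gauge in the frame of mould between -0.06 and 0.06 m and y of mould_axis in the frame of gauge between -0.05 and 0.05 m and z of mould_axis in the frame of gauge below -0.07 m and angle between the x axis of gauge and the x axis of mould, either way round below 0.15 rad and contact force between the fingers and gauge above 1 N and angle between gauge's own z axis and vertical below 0.12 rad), for 0.2 s.
At the end, for the whole second after the job is handed in: Gauge gripped, at rest, base on the barrel (0.3-25 N), contact within 50 mm of the base's middle, within 60 mm of mid-barrel and 0.15 rad of square across it; pointer settled within 0.045 rad of the index; bystanders within 20 mm of where they stood (contact force between gauge and mould between 0.3 and 25 N and x of gauge in the frame of mould between -0.06 and 0.06 m and y of mould_axis in the frame of gauge between -0.05 and 0.05 m and z of mould_axis in the frame of gauge below -0.07 m and angle between the x axis of gauge and the x axis of mould, either way round below 0.15 rad and contact force between the fingers and gauge above 1 N and angle between the z axis of pointer_tip and the z axis of index_tip, either way round below 0.045 rad and angle between gauge's own z axis and vertical below 0.6 rad and velocity of joint pointer between -0.15 and 0.15 rad/s and linear speed of gauge below 0.01 m/s and distance of each of bridge, brush, jar, phone from where it was at the start of the episode below 0.02 m); the arm keeps its last pose, push and grip.
It fails at once if The gauge is lifted more than 12 mm off the clay while tilted over the mould (horizontal distance between gauge and mould below 0.08 m and angle between gauge's own z axis and vertical above 0.16 rad and z of mould_axis in the frame of gauge below -0.087 m).
It fails at once if The gauge is rammed against the brittle clay (over 45 N) (contact force between gauge and mould above 45 N).
It fails at once if The hand bridge, brush, jar or phone is knocked away (over 30 mm) (distance of any of bridge, brush, jar, phone from where it was at the start of the episode above 0.03 m).
It also fails if it takes over 51 s, if anything falls off the work surface, if the arm or the gripper's body presses on something with over 40 N, if the wrist force passes 120 N, or if a joint passes its speed limit or range.

### The arm

A 6-joint arm with a two-finger parallel gripper is mounted at the origin on the work surface. World frame = base frame: x ahead of the robot, y to its left, z up, the work surface at z = 0. Lengths are in mm, angles in rad, forces in N, time in s.
With the tool pointing down it reaches from about 300 to 775 mm from the base axis. Payload 14.6 kg.
Tool frame: the origin (TCP) lies on the front face of the gripper's body, between the roots of the fingers; the fingertips stand 97 mm ahead of it and the grasp point (between the pads) lies 78 mm ahead of it; z points along the fingers, y is the line along which they close (so a half turn about z gives the same grasp; the last joint's range is limited). The gripper opens to 94 mm and grips with 3 to 60 N. Pads are 16 mm wide; open, the fingers measure 119 mm over their backs; the gripper's body (75 mm by 177 mm) begins 78 mm behind the grasp point.
Start: joints at [-1.402, 0.3, 1.521, -0, 1.321, -0.067], TCP at [128.485, -534.772, 302.646] pointing down, gripper open.
Joint ranges: [-3.03, 3.03], [-0.79, 2.21], [0.23, 2.52], [-1.04, 4.18], [0, 3.07], [-2.55, 2.55]. Speed limits (rad/s): [2.22, 2.22, 2.57, 3.14, 3.14, 3.14].

### API

Orientations are given as [roll, pitch, yaw] about the fixed x, y, z axes, in that order (R = Rz(yaw) Ry(pitch) Rx(roll)).
In Python, from cell import * gives the robot as it stands.
- The arm moves only by the tool carry_out, never from a script. Its arguments are lists of equal length, an entry for each row: "slide": the shift along the world's x, y, z scaled (see below), a list of three; "dr": the turn, a rotation vector about the world's x, y, z scaled (see below), a list of three; "gripper": the opening in per cent of the stroke, from 0 (shut) to 100 (fully open). A call has 1 to 10 rows; each row is the pose to reach, as a shift and turn from the pose commanded when the call began, turning the shorter way round; what a row does not reach only later rows make up. The controller multiplies each number of a shift by 0.25 m and each number of a turn by 360 degrees. A row lasts 1/12 s, in which the tool goes at most 41.7 mm and 7.16 degrees, less where a joint would pass 70% of its speed; a pose out of reach is approached as far as the arm can. A call with a number of a shift or a turn outside -1 to 1 is refused whole. A call with a gripper value outside its range is refused whole. The fingers move at their own pace and stop on an object; "newtons" is the grip in N (left out, the last holds). Time passes only in rows, so rows that repeat a pose let the fingers close. It gives the time, the measured TCP pose, the force, the opening and the grip force at its end, in the units of the state.
- read_state(): the state, without advancing time (a new reading comes with each control period).
- camera(name): name is "scene" or "top" or "wrist"; returns the picture (384x512x3 uint8, red, green, blue); there is no depth.
- camera_model(name): a dict with "vfov" (degrees; the focal length in pixels is half the picture's height over the tangent of half this angle, whatever the lens; pixels are square), "cx", "cy" (the principal point, pixels), "R" (3x3) and "t" (3): a world point X has camera coordinates R X + t. Camera axes: x right, y down, z forward; pixel columns grow to the right and rows downward; lengths in mm; the calibration is good to about 2 mm. A picture is of the moment at which its call begins: read the wrist's pose just before it. camera_model takes no time and is no camera call; for the wrist camera it gives the pose at the moment of the call.
- sign_off(): hands the job in; it is judged then, once.
The state is a dict: "clock": time; "joints": joint angles; "qd": joint speeds; "effort": joint torques, N m; "eef_pos": TCP position; "eef_rot": TCP orientation; "wrist_force": force on the tool from outside, world axes, zero at the start; "moment": the same for the moment, N m; "finger_gap": finger opening in mm; "finger_force": force on a finger pad.
Only numpy, scipy, OpenCV 4.12 (cv2) and the standard library are available. Lean on these libraries where they do the work, as an engineer would, in place of code of your own. Each camera call takes 0.05 s, during which the arm holds its last target. There are 200 camera calls.

## Working session

There is one attempt and no reset: what is moved stays moved. The work goes in short steps, Python scripts to look and compute and a tool call to move; the robot and the scene stay as the last step left them, time stands still between calls to the robot, and variables do not carry over. Pictures are saved under pics/ and viewed, at most 10 in all, crops included, and the job is handed in when it is done.

Besides the shell and the picture viewer there is one more tool, called after "Emit:" as name(argument=value, ...) on one line, values as JSON. carry_out: Moves the arm, as the interface text tells. Its arguments: {"type":"object","properties":{"slide":{"type":"array","items":{"type":"array","items":{"type":"number","minimum":-1,"maximum":1}}},"dr":{"type":"array","items":{"type":"array","items":{"type":"number","minimum":-1,"maximum":1}}},"gripper":{"type":"array","items":{"type":"number"}},"newtons":{"type":"number"}},"required":["slide","dr","gripper"]}

```bash
mkdir -p pics; ls
python3 - <<'E'
from cell import *
import cv2,numpy as np
print(read_state())
for n in ["scene","top"]:
    im=camera(n); cv2.imwrite(f"pics/{n}0.png",im[:,:,::-1]); m=camera_model(n); print(n,m)
a=cv2.imread("pics/scene0.png")
E
```

```text
pics
{'clock': 0.0, 'joints': array([-1.40159626e+00,  3.00454276e-01,  1.52158529e+00, -7.26692621e-06,
        1.32071089e+00, -6.66084547e-02]), 'qd': array([ 0.0005683 ,  0.00073628, -0.00107261,  0.00154508,  0.0005084 ,
        0.00034497]), 'effort': array([-3.75242062e-04, -5.31805801e+01, -3.52741671e+01,  7.08246650e-02,
        2.43152253e-02, -5.69279723e-05]), 'eef_pos': array([ 128.46127406, -534.62770364,  302.09371577]), 'eef_rot': array([-3.14043695e+00, -7.00395136e-05,  2.35810284e-01]), 'wrist_force': array([0.28107972, 0.41466104, 0.70524271]), 'moment': array([0.05517298, 0.01470726, 0.01757498]), 'finger_force': 0.0, 'finger_gap': 94.39170270021476}
scene {'vfov': 51.154298135652425, 'cx': 256.8703279046797, 'cy': 189.80103673143822, 'R': array([[ 0.64780611,  0.76178659,  0.00533272],
       [ 0.55951372, -0.47102386, -0.68196841],
       [-0.51700256,  0.44476703, -0.73136218]]), 't': array([-315.30353738, -250.53093885, 1372.33431347])}
top {'vfov': 42.16357514030838, 'cx': 261.5188507799046, 'cy': 191.64382918437772, 'R': array([[ 0.02508002, -0.99961045,  0.01224473],
       [-0.99410465, -0.02623058, -0.10520406],
       [ 0.10548426, -0.00953402, -0.99437527]]), 't': array([ -61.43094198,  524.5430074 , 1300.44998889])}
```

View pics/scene0.png

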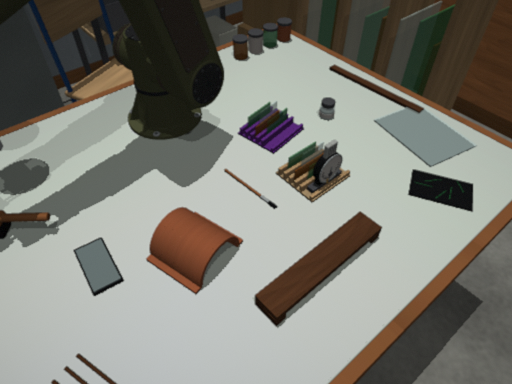

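View pics/top0.png

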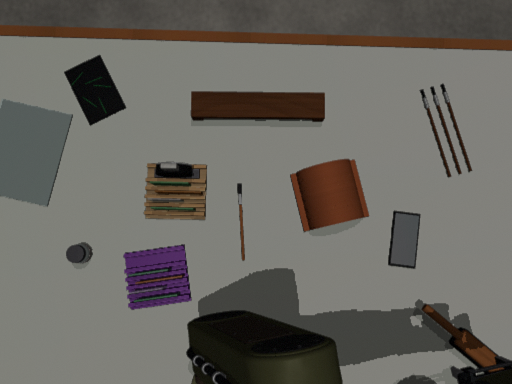

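The scene view shows the gauge in the wooden rack at about (325,168), the mould at (195,245) and the bridge at (320,265). In the top view the gauge is at (175,170), the rack at (177,190) and the mould at (330,195). The purple rack is the look-alike.

```bash
cat > h.py <<'E'
import numpy as np,cv2
from cell import *
def cast(n,px,z,m=None):
    m=m or camera_model(n); f=192/np.tan(np.radians(m["vfov"]/2))
    px=np.atleast_2d(px).astype(float)
    d=np.c_[(px[:,0]-m["cx"])/f,(px[:,1]-m["cy"])/f,np.ones(len(px))]@m["R"]
    c=-m["R"].T@m["t"]
    return c+d*((z-c[2])/d[:,2])[:,None]
def proj(n,X,m=None):
    m=m or camera_model(n); f=192/np.tan(np.radians(m["vfov"]/2))
    c=np.atleast_2d(X)@m["R"].T+m["t"]
    return np.c_[c[:,0]/c[:,2]*f+m["cx"],c[:,1]/c[:,2]*f+m["cy"]]
E
python3 - <<'E'
from h import *
t=cv2.imread("pics/top0.png"); s=cv2.imread("pics/scene0.png")
z=lambda i,x,y,w,h,k:cv2.resize(i[y:y+h,x:x+w],None,fx=k,fy=k,interpolation=cv2.INTER_CUBIC)
a=z(t,140,150,75,75,4); b=z(t,285,150,90,90,4)
c=z(s,270,130,90,75,4); d=z(s,140,200,110,90,3)
W=np.zeros((600,800,3),np.uint8)
for i,x,y in((a,0,0),(b,400,0),(c,0,300)):W[y:y+i.shape[0],x:x+i.shape[1]]=i[:600-y]
W[362:600,400:730]=d[:238]
cv2.imwrite("pics/c1.png",W)
hsv=cv2.cvtColor(t,cv2.COLOR_BGR2HSV)
m=((hsv[...,0]<12)&(hsv[...,1]>140)&(hsv[...,2]>70)).astype(np.uint8)
m[:, :285]=0;m[:,380:]=0;m[:150]=0;m[240:]=0
cs,_=cv2.findContours(m,0,1);k=max(cs,key=cv2.contourArea)
p=cv2.approxPolyDP(k,2.5,True)[:,0]; print(p); print(cast("top",p,10).round(1))
print(cv2.minAreaRect(k))
E
```

```text
[[345 160]
 [306 169]
 [320 226]
 [361 217]]
[[ 620.6 -273.6   10. ]
 [ 593.  -167.5   10. ]
 [ 439.2 -207.6   10. ]
 [ 466.2 -317.9   10. ]]
((332.38238525390625, 192.5294189453125), (61.361507415771484, 43.65641403198242), 75.96376037597656)
```

View pics/c1.png

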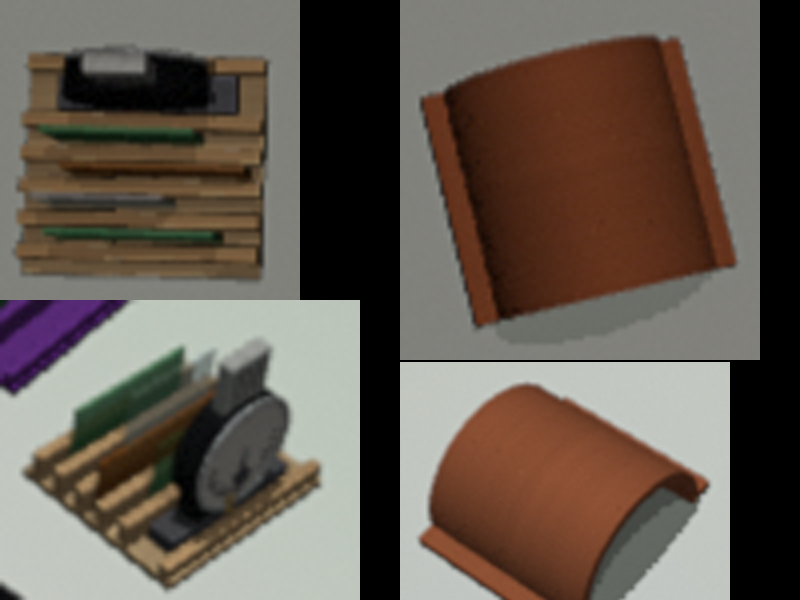

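The composite shows the lug top at crop (114,62), left of the housing's middle. The mould flange corners are at (422,98), (475,325), (735,263) and (680,38). The brass index is at (232,500), to the −y side of the dial's foot.

Run:
```python
from h import *
o=lambda p,x,y,k=4:(np.array(p,float)+.5)/k-.5+[x,y]
f=cast("top",o([[22,98],[75,325],[335,263],[280,38]],285,150),10)
print(f.round(1),f.mean(0).round(1))
for a,b in((1,0),(2,3),(1,2),(0,3)): v=f[b]-f[a]; print(np.linalg.norm(v).round(1),np.arctan2(v[1],v[0]).round(3))
r=cast("top",o([[28,56],[267,60]],140,150),20); print(r.round(1)); v=r[0]-r[1]; print(np.linalg.norm(v),np.arctan2(v[1],v[0]))
r=cast("top",o([[20,278],[262,278]],140,150),8);print(r.round(1))
w=cast("top",o([[22,124],[265,124]],140,150),30);print('wall',w.round(1))
print('base',cast("top",o([[60,108],[240,114],[240,78]],140,150),24).round(1))
print('lug',cast("top",o([[82,50],[146,50],[146,72],[82,72],[114,61]],140,150),154).round(1))
for n in("top","scene"):
    m=camera_model(n);print((-m["R"].T@m["t"]).round(0))
# scene: lug top corners
print('lugscene',cast("scene",o([[218,352],[262,340],[272,348],[228,362]],270,55),154).round(1))
print('basescene',cast("scene",o([[150,530],[172,545]],270,55),24).round(1))
```

```text
[[ 577.7 -124.6   10. ]
 [ 425.  -163.1   10. ]
 [ 471.1 -337.9   10. ]
 [ 623.8 -299.9   10. ]] [ 524.4 -231.3   10. ]
157.6 0.247
157.3 0.244
180.8 -1.313
181.3 -1.314
[[594.5 263.1  20. ]
 [596.1 102.4  20. ]]
160.6894091961027 1.580907477510873
[[445.6 263.7   8. ]
 [449.8 101.6   8. ]]
wall [[547.1 262.6  30. ]
 [551.4 101.2  30. ]]
base [[559.2 239.1  24. ]
 [558.4 118.7  24. ]
 [582.8 119.7  24. ]]
lug [[578.  200.6 154. ]
 [579.  162.  154. ]
 [565.6 161.4 154. ]
 [564.5 200.  154. ]
 [571.8 181.  154. ]]
[ 386.  -35. 1349.]
[1054. -488.  835.]
lugscene [[557.7 168.9 154. ]
 [568.  200.  154. ]
 [577.7 198.9 154. ]
 [568.7 166.5 154. ]]
basescene [[563.3 118.3  24. ]
 [583.1 119.8  24. ]]
```

Emit:
carry_out(slide=[[0.6,1,0],[0.6,1,0],[0.6,1,0],[0.6,1,0],[0.6,1,0],[0.6,1,0],[0.6,1,0],[0.6,1,0]], dr=[[0,0,0.1],[0,0,0.1],[0,0,0.1],[0,0,0.1],[0,0,0.1],[0,0,0.1],[0,0,0.1],[0,0,0.1]], gripper=[100,100,100,100,100,100,100,100])

```text
clock: 0.77
eef_pos: [280.8, -280.2, 302.7]
eef_rot: [3.142, -0.001, 0.869]
wrist_force: [-0.7, 0.8, 0.9]
finger_gap: 94.3
finger_force: 0.0
```

Emit:
carry_out(slide=[[0.6,1,0.1],[0.6,1,0.1],[0.6,1,0.1],[0.6,1,0.1],[0.6,1,0.1],[0.6,1,0.1],[0.6,1,0.1],[0.6,1,0.1]], dr=[[0,0,0.114],[0,0,0.114],[0,0,0.114],[0,0,0.114],[0,0,0.114],[0,0,0.114],[0,0,0.114],[0,0,0.114]], gripper=[100,100,100,100,100,100,100,100])

```text
clock: 1.43
eef_pos: [430.5, -30.2, 327.9]
eef_rot: [3.141, -0.001, 1.586]
wrist_force: [-0.5, -0.8, -0.9]
finger_gap: 93.9
finger_force: 0.0
```

Run:
```python
from h import *
from scipy.spatial.transform import Rotation as R
s=read_state(); m=camera_model("wrist"); print(s["clock"],s["eef_pos"],s["eef_rot"],s["joints"])
T=R.from_euler("xyz",s["eef_rot"]).as_matrix()
c=-m["R"].T@m["t"]; print(m["vfov"],"cam in tool",T.T@(c-s["eef_pos"]),"axis",T.T@m["R"][2],"down",T.T@m["R"][1])
cv2.imwrite("pics/w1.png",camera("wrist")[:,:,::-1])
print(proj("wrist",[[571,180,154],[583,180,72]]))
```

```text
1.4333 [430.52200859 -30.16944798 327.93314862] [ 3.14083509e+00 -8.11188515e-04  1.58596332e+00] [-1.55243398e-01  9.99444430e-03  1.79589045e+00  9.54296515e-04
  1.33509884e+00 -1.70632645e-01]
62.01227129377156 cam in tool [ 80.90376834   0.41263836 -82.5522031 ] axis [-2.79641592e-01  3.80598006e-04  9.60104388e-01] down [-9.60104463e-01 -1.10778059e-04 -2.79641570e-01]
[[ 477.48747868 -111.93103835]
 [ 430.81831579  -55.69988178]]
```

Emit:
carry_out(slide=[[0.92,0.82,-0.2],[0.92,0.82,-0.2],[0.92,0.82,-0.2],[0.92,0.82,-0.2],[0.92,0.82,-0.2],[0.92,0.82,-0.2],[0.92,0.82,-0.2],[0.92,0.82,-0.2],[0.92,0.82,-0.2],[0.92,0.82,-0.2]], dr=[[0,0,-0.19],[0,0,-0.19],[0,0,-0.19],[0,0,-0.19],[0,0,-0.19],[0,0,-0.19],[0,0,-0.19],[0,0,-0.19],[0,0,-0.19],[0,0,-0.19]], gripper=[100,100,100,100,100,100,100,100,100,100])

```text
clock: 2.32
eef_pos: [659.2, 169.4, 275.6]
eef_rot: [-3.141, 0.003, 0.379]
wrist_force: [-0.4, -0.1, -0.2]
finger_gap: 93.9
finger_force: 0.0
```

```bash
cat >> h.py <<'E'
from scipy.spatial.transform import Rotation as R
def move(pos,rot):
    s=read_state(); a=R.from_euler("xyz",s["eef_rot"])
    d=(rot*a.inv()).as_rotvec()/(2*np.pi)
    print("t",s["clock"],"pos",s["eef_pos"].round(1),"slide",((np.array(pos)-s["eef_pos"])/250).round(4),"dr",d.round(4), "joints",s["joints"].round(2))
E
python3 -c "
from h import *
move([660,175,265],R.from_euler('xyz',[np.pi,0.36,0]))"
```

```text
t 2.3167 pos [659.2 169.4 275.6] slide [ 0.0033  0.0224 -0.0426] dr [-0.0108  0.0562 -0.0597] joints [ 0.2   0.62  1.12 -0.    1.4   1.39]
```

Emit:
carry_out(slide=[[0,0.02,-0.04],[0,0.02,-0.04],[0,0.02,-0.04],[0,0.02,-0.04],[0,0.02,-0.04],[0,0.02,-0.04]], dr=[[-0.011,0.056,-0.06],[-0.011,0.056,-0.06],[-0.011,0.056,-0.06],[-0.011,0.056,-0.06],[-0.011,0.056,-0.06],[-0.011,0.056,-0.06]], gripper=[100,100,100,100,100,100])

```text
clock: 2.82
eef_pos: [659.1, 173.6, 266.4]
eef_rot: [-3.141, 0.357, 0.005]
wrist_force: [-0.5, 0.0, -0.6]
finger_gap: 93.6
finger_force: 0.0
```

Run:
```python
from h import *
m=camera_model("wrist"); im=camera("wrist")[:,:,::-1]; cv2.imwrite("pics/w2.png",im)
import pickle; pickle.dump(m,open("w2.pkl","wb"))
u=proj("wrist",[[571,180,154],[583,180,72]],m); print(u)
x,y=u[1].astype(int); x0=max(0,x-100);y0=max(0,y-75);print(x0,y0)
cv2.imwrite("pics/w2c.png",cv2.resize(im[y0:y0+150,x0:x0+200],None,fx=4,fy=4,interpolation=cv2.INTER_CUBIC))
```

```text
[[248.25169858 263.22714387]
 [250.25361664 186.70517337]]
150 111
```

View pics/w2c.png

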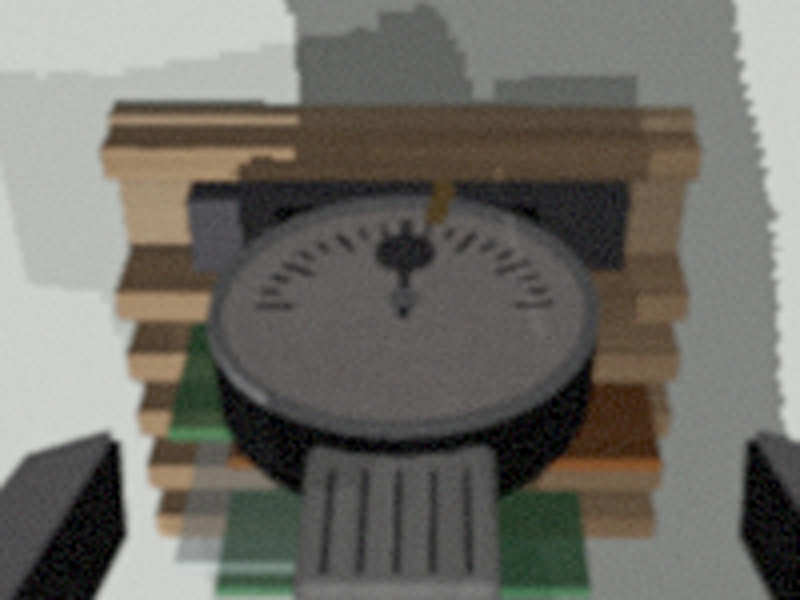

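The crop shows the dial pivot at (404,297), the pointer hanging straight down with its bob at (404,250), the brass index at about (440,202), and the lug spanning x 300–500 at the bottom.

Run:
```python
from h import *
import pickle
m=pickle.load(open("w2.pkl","rb")); f=192/np.tan(np.radians(m["vfov"]/2))
c=-m["R"].T@m["t"]
def cx(p,x):
    p=np.atleast_2d(p); d=np.c_[(p[:,0]-m["cx"])/f,(p[:,1]-m["cy"])/f,np.ones(len(p))]@m["R"]
    return c+d*((x-c[0])/d[:,0])[:,None]
im=cv2.imread("pics/w2.png"); h=cv2.cvtColor(im,cv2.COLOR_BGR2HSV)
sub=im[150:172,250:272].astype(int)
mk=(sub[...,2]-sub[...,0]>25); ys,xs=np.nonzero(mk); print(len(xs))
for y in range(22): print(''.join('#' if v else '.' for v in mk[y]))
w=(sub[...,2]-sub[...,0])*mk; yy,xx=np.mgrid[:22,:22]
o=lambda p:(np.array(p,float)+.5)/4-.5+[150,111]
lab,L,st,ce=cv2.connectedComponentsWithStats(mk.astype(np.uint8)); print(st,ce)
P=cx(o([404,297]),583)[0]; print("pivot",P)
for p in [o([440,202]),o([434,220]),o([445,184])]:
    I=cx(p,583.5)[0]; print(I,"ang",np.arctan2(P[1]-I[1],P[2]-I[2]),np.hypot(*(P-I)[1:]))
print("lugtop ends",cast("wrist",o([[300,590],[500,590]]),154,m).round(1))
```

```text
177
######################
######################
######################
######################
######################
.#.####.######.####..#
........#####.........
.........####.........
........#####.........
........######........
........#####.........
........####..........
........####..........
.......#####..........
.......#####..........
.......####...........
.......####...........
......................
......................
......................
......................
......................
[[  0   5  22  17 307]
 [  0   0  22  17 177]] [[10.64820847 13.7752443 ]
 [10.24293785  4.81920904]]
pivot [583.         179.70332357  69.06805205]
[583.5        170.94540036  27.19376307] ang 0.20617602757409328 42.780337738778066
[583.5        172.53527581  35.97105619] ang 0.21328298564866668 33.864318152328075
[583.5        169.55784669  18.03845113] ang 0.19625638222008018 52.0283660239987
lugtop ends [[576.8 197.8 154. ]
 [577.  160.  154. ]]
```

```bash
python3 -c "
from h import *
move([571,179.3,300],R.from_euler('xyz',[np.pi,0,1.58]))"
```

```text
t 2.8667 pos [658.8 174.  266.9] slide [-0.3514  0.021   0.1322] dr [ 0.0445 -0.0441  0.2475] joints [0.19 0.78 0.9  0.07 1.8  1.76]
```

Emit:
carry_out(slide=[[0,0,0.15],[0,0,0.15],[-0.35,0.02,0.15],[-0.35,0.02,0.15],[-0.35,0.02,0.15],[-0.35,0.02,0.15],[-0.35,0.02,0.15],[-0.35,0.02,0.15],[-0.35,0.02,0.15],[-0.35,0.02,0.15]], dr=[[0.0445,-0.044,0.2475],[0.0445,-0.044,0.2475],[0.0445,-0.044,0.2475],[0.0445,-0.044,0.2475],[0.0445,-0.044,0.2475],[0.0445,-0.044,0.2475],[0.0445,-0.044,0.2475],[0.0445,-0.044,0.2475],[0.0445,-0.044,0.2475],[0.0445,-0.044,0.2475]], gripper=[100,100,100,100,100,100,100,100,100,100])

```text
clock: 3.7
eef_pos: [570.6, 179.9, 305.8]
eef_rot: [-3.091, 0.078, 1.213]
wrist_force: [-0.3, 0.2, 0.2]
finger_gap: 93.9
finger_force: 0.0
```

```bash
python3 -c "
from h import *
move([571,179.3,300],R.from_euler('xyz',[np.pi,0,1.58]))"
```

```text
t 3.7 pos [570.6 179.9 305.8] slide [ 0.0015 -0.0024 -0.0231] dr [ 0.0109 -0.0101  0.0587] joints [ 0.25  0.44  1.32 -0.03  1.46  0.62]
```

Emit:
carry_out(slide=[[0,0,-0.02],[0,0,-0.02],[0,0,-0.02],[0,0,-0.02],[0,0,-0.02],[0,0,-0.02]], dr=[[0.0109,-0.0101,0.0587],[0.0109,-0.0101,0.0587],[0.0109,-0.0101,0.0587],[0.0109,-0.0101,0.0587],[0.0109,-0.0101,0.0587],[0.0109,-0.0101,0.0587]], gripper=[100,100,100,100,100,100])

```text
clock: 4.2
eef_pos: [570.9, 180.0, 300.5]
eef_rot: [-3.138, 0.002, 1.568]
wrist_force: [0.8, -0.1, 0.0]
finger_gap: 93.7
finger_force: 0.0
```

Run:
```python
from h import *
move([571,179.3,217],R.from_euler('xyz',[np.pi,0,1.58]))
m=camera_model("wrist"); im=camera("wrist")[:,:,::-1]; cv2.imwrite("pics/w3.png",im)
print(proj("wrist",[[571,179.5,154],[564,159.5,154],[578,159.5,154],[578,199.5,154],[564,199.5,154]],m).round(0))
```

```text
t 4.2 pos [570.9 180.  300.5] slide [ 0.0005 -0.003  -0.3341] dr [ 0.0004 -0.0005  0.002 ] joints [ 0.24  0.41  1.38 -0.    1.36  0.25]
[[258. 204.]
 [249. 229.]
 [267. 229.]
 [267. 179.]
 [249. 179.]]
```

View pics/w3.png

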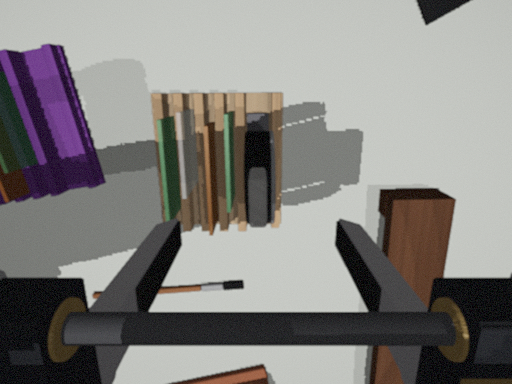

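The wrist view shows the lug at x 249–267 with its near edge at row 227. That matches the prediction, so the gripper is centred and square.

Emit:
carry_out(slide=[[0,-0.002,-0.12],[0,-0.002,-0.24],[0,-0.002,-0.3],[0,-0.002,-0.334],[0,-0.002,-0.334],[0,-0.002,-0.334]], dr=[[0,0,0.002],[0,0,0.002],[0,0,0.002],[0,0,0.002],[0,0,0.002],[0,0,0.002]], gripper=[100,100,100,100,100,100])

```text
clock: 4.75
eef_pos: [571.3, 179.8, 217.3]
eef_rot: [-3.138, 0.002, 1.583]
wrist_force: [0.3, -0.0, 0.5]
finger_gap: 93.9
finger_force: 0.0
```

Emit:
carry_out(slide=[[0,0,0],[0,0,0],[0,0,0],[0,0,0],[0,0,0],[0,0,0],[0,0,0],[0,0,0],[0,0,0],[0,0,0]], dr=[[0,0,0],[0,0,0],[0,0,0],[0,0,0],[0,0,0],[0,0,0],[0,0,0],[0,0,0],[0,0,0],[0,0,0]], gripper=[40,30,20,10,5,5,5,5,5,5], newtons=50)

```text
clock: 5.58
eef_pos: [571.0, 179.8, 216.6]
eef_rot: [-3.137, 0.002, 1.583]
wrist_force: [-0.7, 0.6, -0.1]
finger_gap: 30.7
finger_force: 0.0
```

Emit:
carry_out(slide=[[0,0,0],[0,0,0],[0,0,0],[0,0,0],[0,0,0],[0,0,0]], dr=[[0,0,0],[0,0,0],[0,0,0],[0,0,0],[0,0,0],[0,0,0]], gripper=[0,0,0,0,0,0])

```text
clock: 6.08
eef_pos: [571.0, 179.7, 216.6]
eef_rot: [-3.137, 0.002, 1.583]
wrist_force: [-0.8, -0.7, -0.4]
finger_gap: 13.8
finger_force: 50.0
```

Emit:
carry_out(slide=[[0,0,0.03],[0,0,0.07],[0,0,0.12],[0,0,0.18],[0,0,0.26],[0,0,0.36],[0,0,0.46],[0,0,0.5],[0,0,0.5],[0,0,0.5]], dr=[[0,0,0],[0,0,0],[0,0,0],[0,0,0],[0,0,0],[0,0,0],[0,0,0],[0,0,0],[0,0,0],[0,0,0]], gripper=[0,0,0,0,0,0,0,0,0,0])

```text
clock: 6.92
eef_pos: [570.9, 179.7, 341.3]
eef_rot: [-3.137, 0.002, 1.583]
wrist_force: [0.0, -0.7, -4.0]
finger_gap: 13.8
finger_force: 50.0
```

Emit:
carry_out(slide=[[-0.01,-0.08,0],[-0.02,-0.18,0],[-0.03,-0.28,0],[-0.04,-0.38,0],[-0.05,-0.48,0],[-0.06,-0.58,0],[-0.07,-0.68,0],[-0.08,-0.78,0],[-0.09,-0.88,0],[-0.1,-0.98,0]], dr=[[0,0,0.002],[0,0,0.004],[0,0,0.006],[0,0,0.008],[0,0,0.01],[0,0,0.012],[0,0,0.014],[0,0,0.016],[0,0,0.018],[0,0,0.02]], gripper=[0,0,0,0,0,0,0,0,0,0])

```text
clock: 7.75
eef_pos: [545.4, -66.4, 339.8]
eef_rot: [-3.135, 0.001, 1.71]
wrist_force: [-0.6, -0.5, -3.9]
finger_gap: 13.6
finger_force: 50.0
```

```bash
python3 -c "
from h import *
move([526.4,-239,310],R.from_euler('xyz',[-3.137,0.002,1.82]))"
```

```text
t 7.75 pos [545.4 -66.4 339.8] slide [-0.076  -0.6903 -0.1191] dr [-0.0001 -0.0004  0.0176] joints [-0.19  0.28  1.47 -0.    1.41 -0.33]
```

Emit:
carry_out(slide=[[-0.01,-0.09,0],[-0.02,-0.19,0],[-0.03,-0.29,0],[-0.04,-0.39,0],[-0.05,-0.49,0],[-0.06,-0.59,-0.02],[-0.07,-0.66,-0.06],[-0.076,-0.69,-0.1],[-0.076,-0.69,-0.12],[-0.076,-0.69,-0.12]], dr=[[0,0,0.002],[0,0,0.004],[0,0,0.006],[0,0,0.008],[0,0,0.01],[0,0,0.012],[0,0,0.014],[0,0,0.016],[0,0,0.0175],[0,0,0.0175]], gripper=[0,0,0,0,0,0,0,0,0,0])

```text
clock: 8.58
eef_pos: [526.5, -237.6, 309.0]
eef_rot: [-3.134, -0.001, 1.819]
wrist_force: [0.4, 0.5, -4.3]
finger_gap: 13.5
finger_force: 50.0
```

Run:
```python
from h import *
move([526.4,-239,294],R.from_euler('xyz',[-3.137,0.002,1.82]))
print(read_state()["wrist_force"],read_state()["moment"])
s=camera("scene")[:,:,::-1];t=camera("top")[:,:,::-1];w=camera("wrist")[:,:,::-1]
for n,i in(("s4",s),("t4",t),("w4",w)):cv2.imwrite(f"pics/{n}.png",i)
z=lambda i,x,y,w,h,k:cv2.resize(i[y:y+h,x:x+w],None,fx=k,fy=k,interpolation=cv2.INTER_CUBIC)
W=np.hstack([z(s,140,160,110,120,4),z(t,270,130,90,120,4)]);cv2.imwrite("pics/c4.png",W)
```

```text
t 8.5833 pos [ 526.5 -237.6  309. ] slide [-0.0003 -0.0057 -0.0601] dr [-0.0004 -0.0006  0.0002] joints [-0.49  0.36  1.43 -0.    1.36 -0.73]
[ 0.3817149   0.54158571 -4.28262642] [ 0.04647474 -0.14523112  0.02292793]
```

View pics/c4.png

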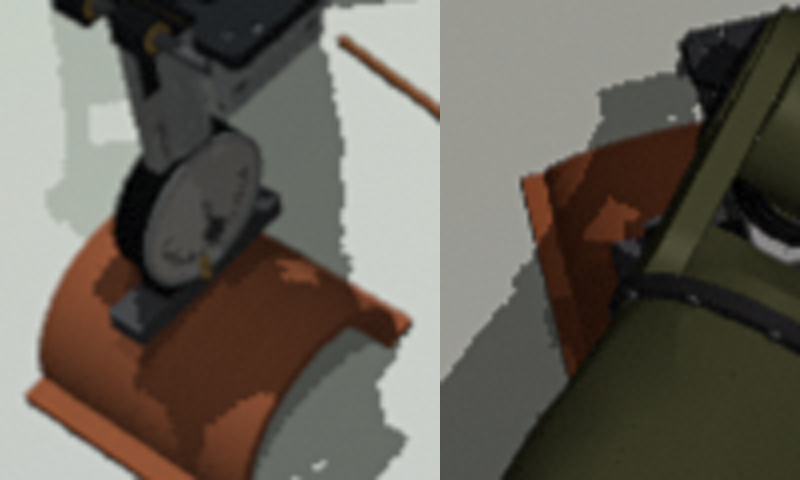

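The picture shows the gauge held level, square above the crown, with its dial towards +x.

Emit:
carry_out(slide=[[0,0,-0.015],[0,0,-0.03],[0,0,-0.04],[0,0,-0.048],[0,0,-0.052],[0,0,-0.052]], dr=[[0,0,0],[0,0,0],[0,0,0],[0,0,0],[0,0,0],[0,0,0]], gripper=[0,0,0,0,0,0])

```text
clock: 9.23
eef_pos: [527.0, -237.7, 298.4]
eef_rot: [-3.137, 0.002, 1.819]
wrist_force: [-0.8, 0.8, -4.3]
finger_gap: 13.8
finger_force: 50.0
```

Emit:
carry_out(slide=[[0,0,-0.002],[0,0,-0.004],[0,0,-0.004],[0,0,-0.004]], dr=[[0,0,0],[0,0,0],[0,0,0],[0,0,0]], gripper=[0,0,0,0])

```text
clock: 9.57
eef_pos: [527.0, -237.8, 297.7]
eef_rot: [-3.137, 0.002, 1.819]
wrist_force: [-0.2, -0.3, -3.4]
finger_gap: 13.8
finger_force: 50.0
```

Emit:
carry_out(slide=[[0,0,-0.002],[0,0,-0.004],[0,0,-0.004],[0,0,-0.004]], dr=[[0,0,0],[0,0,0],[0,0,0],[0,0,0]], gripper=[0,0,0,0])

```text
clock: 9.9
eef_pos: [527.0, -237.8, 296.6]
eef_rot: [-3.137, 0.002, 1.819]
wrist_force: [-0.3, -0.5, -3.5]
finger_gap: 13.8
finger_force: 50.0
```

Emit:
carry_out(slide=[[0,0,-0.002],[0,0,-0.004],[0,0,-0.004],[0,0,-0.004]], dr=[[0,0,0],[0,0,0],[0,0,0],[0,0,0]], gripper=[0,0,0,0])

```text
clock: 10.23
eef_pos: [527.0, -237.8, 295.6]
eef_rot: [-3.137, 0.002, 1.819]
wrist_force: [-0.4, -0.2, -3.4]
finger_gap: 13.8
finger_force: 50.0
```

Emit:
carry_out(slide=[[0,0,-0.002],[0,0,-0.004],[0,0,-0.004],[0,0,-0.004]], dr=[[0,0,0],[0,0,0],[0,0,0],[0,0,0]], gripper=[0,0,0,0])

```text
clock: 10.57
eef_pos: [527.0, -237.8, 294.6]
eef_rot: [-3.137, 0.002, 1.819]
wrist_force: [0.1, -0.4, -3.7]
finger_gap: 13.6
finger_force: 50.0
```

Emit:
carry_out(slide=[[0,0,-0.002],[0,0,-0.004],[0,0,-0.004],[0,0,-0.004]], dr=[[0,0,0],[0,0,0],[0,0,0],[0,0,0]], gripper=[0,0,0,0])

```text
clock: 10.9
eef_pos: [527.0, -237.7, 293.6]
eef_rot: [-3.137, 0.002, 1.819]
wrist_force: [0.1, -0.1, -3.3]
finger_gap: 13.9
finger_force: 50.0
```

Emit:
carry_out(slide=[[0,0,-0.001],[0,0,-0.002],[0,0,-0.002],[0,0,-0.002]], dr=[[0,0,0],[0,0,0],[0,0,0],[0,0,0]], gripper=[0,0,0,0])

```text
clock: 11.23
eef_pos: [527.0, -237.8, 293.6]
eef_rot: [-3.138, 0.002, 1.819]
wrist_force: [-2.3, 0.3, 2.1]
finger_gap: 13.7
finger_force: 50.0
```

Emit:
carry_out(slide=[[0,0,-0.001],[0,0,-0.002],[0,0,-0.002],[0,0,-0.002]], dr=[[0,0,0],[0,0,0],[0,0,0],[0,0,0]], gripper=[0,0,0,0])

```text
clock: 11.57
eef_pos: [527.0, -237.8, 293.5]
eef_rot: [-3.138, 0.003, 1.819]
wrist_force: [-2.9, 0.4, 7.7]
finger_gap: 13.9
finger_force: 50.0
```

Emit:
carry_out(slide=[[0,0,-0.001],[0,0,-0.002],[0,0,-0.002],[0,0,-0.002]], dr=[[0,0,0],[0,0,0],[0,0,0],[0,0,0]], gripper=[0,0,0,0])

```text
clock: 11.9
eef_pos: [527.0, -237.9, 293.5]
eef_rot: [-3.138, 0.003, 1.819]
wrist_force: [-4.3, 1.5, 9.7]
finger_gap: 13.6
finger_force: 50.0
```

```bash
cat > roll.py <<'E'
import numpy as np,sys
c,t0,t1,n=map(float,sys.argv[1:5])
u=np.array([np.cos(.25),np.sin(.25),0]);v=np.array([-u[1],u[0],0]);z=np.array([0,0,1.])
def T(t):
    N=-np.sin(t)*v+np.cos(t)*z; g=np.cos(t)*v+np.sin(t)*z
    return 75*N-(c-75*t)*g+208.6*N
for t in np.linspace(t0,t1,int(n)+1)[1:]: print(round(t,3),((T(t)-T(t0))/250).round(4).tolist(),((t-t0)/2/np.pi*u).round(4).tolist())
E
python3 roll.py 6.9 0 0.11 10; python3 roll.py 6.9 0.11 0.21 10
```

```text
0.011 [0.0023, -0.0089, -0.0003] [0.0017, 0.0004, 0.0]
0.022 [0.0045, -0.0178, -0.0007] [0.0034, 0.0009, 0.0]
0.033 [0.0068, -0.0267, -0.0012] [0.0051, 0.0013, 0.0]
0.044 [0.0091, -0.0355, -0.0017] [0.0068, 0.0017, 0.0]
0.055 [0.0113, -0.0444, -0.0023] [0.0085, 0.0022, 0.0]
0.066 [0.0136, -0.0533, -0.003] [0.0102, 0.0026, 0.0]
0.077 [0.0159, -0.0622, -0.0037] [0.0119, 0.003, 0.0]
0.088 [0.0181, -0.071, -0.0045] [0.0136, 0.0035, 0.0]
0.099 [0.0204, -0.0799, -0.0053] [0.0153, 0.0039, 0.0]
0.11 [0.0227, -0.0887, -0.0063] [0.017, 0.0043, 0.0]
0.12 [0.0021, -0.008, -0.0009] [0.0015, 0.0004, 0.0]
0.13 [0.0041, -0.0161, -0.0018] [0.0031, 0.0008, 0.0]
0.14 [0.0062, -0.0241, -0.0028] [0.0046, 0.0012, 0.0]
0.15 [0.0082, -0.0321, -0.0039] [0.0062, 0.0016, 0.0]
0.16 [0.0102, -0.0401, -0.005] [0.0077, 0.002, 0.0]
0.17 [0.0123, -0.0481, -0.0061] [0.0093, 0.0024, 0.0]
0.18 [0.0143, -0.0562, -0.0073] [0.0108, 0.0028, 0.0]
0.19 [0.0164, -0.0641, -0.0086] [0.0123, 0.0032, 0.0]
0.2 [0.0184, -0.0721, -0.0099] [0.0139, 0.0035, 0.0]
0.21 [0.0205, -0.0801, -0.0113] [0.0154, 0.0039, 0.0]
```

Emit:
carry_out(slide=[[0.0023,-0.009,-0.0003],[0.0045,-0.018,-0.0007],[0.0068,-0.0265,-0.0012],[0.009,-0.0355,-0.0017],[0.0113,-0.0445,-0.0023],[0.0136,-0.0535,-0.003],[0.016,-0.062,-0.0037],[0.018,-0.071,-0.0045],[0.0205,-0.08,-0.0053],[0.0227,-0.0887,-0.0063]], dr=[[0.0017,0.0004,0],[0.0034,0.0009,0],[0.0051,0.0013,0],[0.0068,0.0017,0],[0.0085,0.0022,0],[0.0102,0.0026,0],[0.0119,0.003,0],[0.0136,0.0035,0],[0.0153,0.0039,0],[0.017,0.0043,0]], gripper=[0,0,0,0,0,0,0,0,0,0])

```text
clock: 12.73
eef_pos: [532.7, -260.2, 292.0]
eef_rot: [-3.138, -0.108, 1.819]
wrist_force: [-3.8, 1.2, 12.4]
finger_gap: 13.8
finger_force: 50.0
```

Emit:
carry_out(slide=[[0.002,-0.008,-0.0007],[0.004,-0.016,-0.0015],[0.006,-0.024,-0.0024],[0.008,-0.032,-0.0034],[0.01,-0.04,-0.0044],[0.0123,-0.048,-0.0054],[0.0143,-0.056,-0.0065],[0.0164,-0.064,-0.0077],[0.0184,-0.072,-0.009],[0.0205,-0.08,-0.0103]], dr=[[0.0015,0.0004,0],[0.0031,0.0008,0],[0.0046,0.0012,0],[0.0062,0.0016,0],[0.0077,0.002,0],[0.0093,0.0024,0],[0.0108,0.0028,0],[0.0123,0.0032,0],[0.0139,0.0035,0],[0.0154,0.0039,0]], gripper=[0,0,0,0,0,0,0,0,0,0])

```text
clock: 13.57
eef_pos: [537.8, -280.2, 289.3]
eef_rot: [-3.138, -0.208, 1.819]
wrist_force: [-2.9, 0.2, 11.6]
finger_gap: 14.3
finger_force: 50.0
```

Emit:
carry_out(slide=[[0,0,0],[0,0,0],[0,0,0],[0,0,0],[0,0,0],[0,0,0],[0,0,0],[0,0,0],[0,0,0],[0,0,0]], dr=[[0,0,0],[0,0,0],[0,0,0],[0,0,0],[0,0,0],[0,0,0],[0,0,0],[0,0,0],[0,0,0],[0,0,0]], gripper=[0,0,0,0,0,0,0,0,0,0])

```text
clock: 14.4
eef_pos: [537.8, -280.1, 289.3]
eef_rot: [-3.138, -0.207, 1.819]
wrist_force: [-3.9, 1.2, 9.6]
finger_gap: 13.7
finger_force: 50.0
```

Emit:
carry_out(slide=[[0,0,0],[0,0,0],[0,0,0],[0,0,0],[0,0,0],[0,0,0],[0,0,0],[0,0,0],[0,0,0],[0,0,0]], dr=[[0,0,0],[0,0,0],[0,0,0],[0,0,0],[0,0,0],[0,0,0],[0,0,0],[0,0,0],[0,0,0],[0,0,0]], gripper=[0,0,0,0,0,0,0,0,0,0])

```text
clock: 15.23
eef_pos: [537.8, -280.1, 289.4]
eef_rot: [-3.138, -0.207, 1.819]
wrist_force: [-3.6, -0.0, 11.0]
finger_gap: 13.7
finger_force: 50.0
```

Run:
```python
from h import *
s=read_state()
print(s["clock"],s["eef_pos"],s["eef_rot"],s["wrist_force"],R.from_euler("xyz",s["eef_rot"]).as_matrix()[:,2])
ims=[camera("scene")[:,:,::-1].astype(float) for _ in range(6)]
im=np.mean(ims,0).astype(np.uint8); cv2.imwrite("pics/s5.png",im)
u=proj("scene",[[545,-240,145]])[0]; x,y=u.astype(int)-[33,25]; print(x,y)
cv2.imwrite("pics/s5c.png",cv2.resize(im[y:y+50,x:x+66],None,fx=12,fy=12,interpolation=cv2.INTER_CUBIC))
```

```text
15.2333 [ 537.77534577 -280.07524789  289.37403525] [-3.13822481 -0.20710832  1.81911531] [-3.5601481  -0.03265404 10.97534082] [-0.05380314  0.19849469 -0.97862408]
157 196
```

View pics/s5c.png

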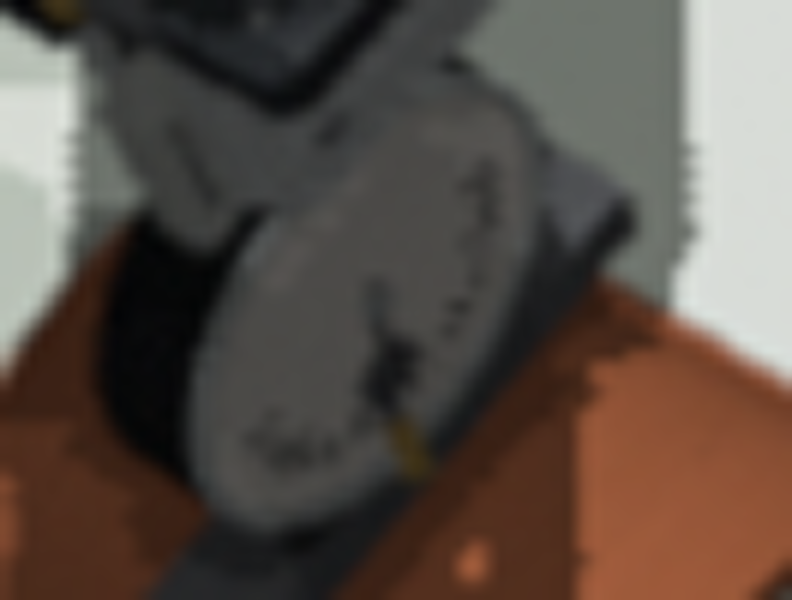

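The crop shows the pointer bob at (388,370), the brass index at (410,448) just below it, and the pivot near (378,300), so the two are close to aligned. I'll put numbers on that in the dial plane.

Run:
```python
from h import *
s=read_state(); T=R.from_euler("xyz",s["eef_rot"]).as_matrix()
# gauge axes: x=-? from tool: tool y=+-gauge x, tool z=-gauge z
gz=-T[:,2]; gx=T[:,1]*np.sign(T[0,1]); gy=np.cross(gz,gx)
O=s["eef_pos"]-208.6*gz; P=O+64*gz+12.5*gx
print("gx",gx.round(3),"tilt",np.arcsin(gy[2]))
im=cv2.imread("pics/s5.png")
pp=proj("scene",[P]+[P+42*(-np.cos(a)*gz-np.sin(a)*gy) for a in(0.15,.21,.27)]); 
print(((pp-[157,196]+.5)*12-.5).round(0))
m=camera_model("scene");f=192/np.tan(np.radians(m["vfov"]/2));c=-m["R"].T@m["t"]
def ang(px):
    d=m["R"].T@np.array([(px[0]-m["cx"])/f,(px[1]-m["cy"])/f,1]); X=c+d*((P-c)@gx/(d@gx)); q=X-P
    return q@gy,q@gz
S=im[196:246,157:223].astype(int)
yy,xx=np.mgrid[:50,:66]
b=(S[...,2]-S[...,0])>22; b&=(xx>30)&(xx<38)&(yy>32)&(yy<41)&(S[...,1]>S[...,2]*0.6)
g=S.sum(2); k=(g<125)&(xx>28)&(xx<37)&(yy>22)&(yy<35)
for q in (b,k):
    cen=np.array([xx[q].mean(),yy[q].mean()]); print(q.sum(),(cen+.5)*12-.5,ang(cen+[157,196]))
for p in [(375,285),(378,300),(388,370),(410,448),(425,475),(398,415)]:
    print(p,np.round(ang((np.array(p)+.5)/12-.5+[157,196]),1))
```

```text
gx [ 0.969  0.246 -0.003] tilt 0.207060373401712
[[363. 311.]
 [399. 442.]
 [390. 451.]
 [381. 459.]]
12 [416.5 455.5] (np.float64(-4.450472944751074), np.float64(-50.29447573916987))
17 [389.5        373.97058824] (np.float64(-1.3689176081307997), np.float64(-22.183173668940025))
(375, 285) [4.4 2.9]
(378, 300) [ 3.6 -1.4]
(388, 370) [ -1.3 -20.8]
(410, 448) [ -4.9 -46.4]
(425, 475) [ -4.8 -57.9]
(398, 415) [ -3.8 -34.7]
```

Run:
```python
from h import *
s=read_state(); T=R.from_euler("xyz",s["eef_rot"]).as_matrix(); gz=-T[:,2]; gx=T[:,1]*np.sign(T[0,1]); gy=np.cross(gz,gx)
O=s["eef_pos"]-208.6*gz
m=camera_model("wrist"); w=camera("wrist")[:,:,::-1]; cv2.imwrite("pics/w5.png",w)
for n,q in dict(baseE=(0,60,16),baseE1=(12,60,16),baseE2=(-12,60,16),hous=(0,46,64),houstop=(0,20,105)).items():
    print(n,proj("wrist",[O+q[0]*gx+q[1]*gy+q[2]*gz],m).round(0))
a=cv2.imread("pics/w4.png")
z=lambda i:cv2.resize(i[90:290,190:330],None,fx=2.8,fy=2.8,interpolation=cv2.INTER_CUBIC)
cv2.imwrite("pics/w45.png",np.clip(np.hstack([z(a),z(w)]).astype(float)*1.6,0,255).astype(np.uint8))
```

```text
baseE [[258. 119.]]
baseE1 [[272. 119.]]
baseE2 [[243. 119.]]
hous [[258. 144.]]
houstop [[257. 197.]]
```

View pics/w45.png

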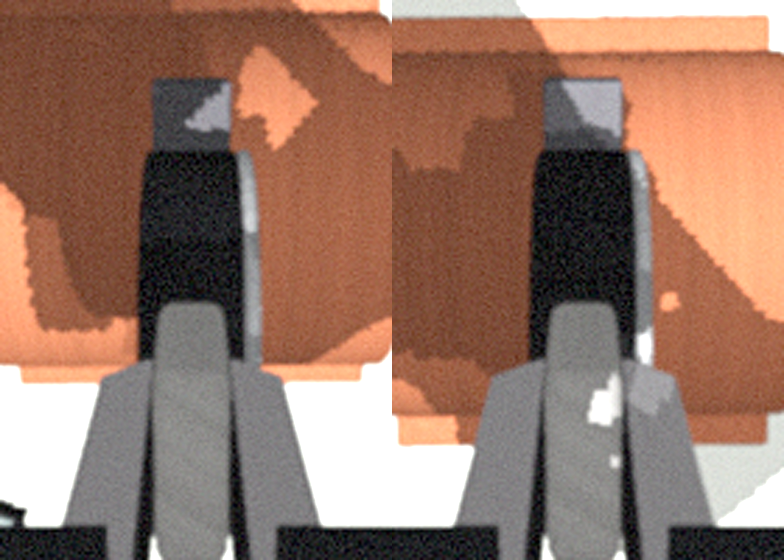

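Left and right crops put the base-bar end at the same row (79), so nothing has slipped in the grip. The tilt is 0.207 rad, the index reads about 0.207, and the push is about 15 N, so I'm handing it in.

```bash
python3 -c "
from cell import *
print(sign_off())"
```

```text
the job is handed in; nothing more can be done
None
```

The gauge was set level on the crown, rocked over the clay to 0.207 rad (index measured at about 0.207), and handed in still gripped and at rest, pressing at about 15 N; I did not re-measure the bystanders, and the hand-in gave no verdict.

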